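# Cap the filled seed jar

## Task

The seed jar has been filled: slide its carriage out from under the green funnel until the yellow pointer is on the red mark. Then swing the jar's hinged lid over flat onto the mouth, and only then turn the captive red cap clockwise by its wing until it is fully tight, leaving the carriage on the mark and everything else on the bench undisturbed.

Things in the scene. Friction and masses are not known exactly. Their poses are not given: they have to be found in the camera images.
- station: fixed seed-filling station: grey deck 210 (x) x 460 (y) x 12 mm with two steel rails along its y axis and a green funnel (74 mm across, spout 128 mm to rim 215 mm above the table) on a post at its +y end. Origin on the table, under the midpoint between the rails; +x points away from the robot at yaw 0, z up. The funnel axis is at station (0, +0.120). Deck spans x -60 to +150 mm
- carriage (a joint): travel of the aluminium carriage along the rails towards station -y, m: 0 = jar exactly under the funnel, 0.170 = pointer on the middle of the red mark, 0.195 = end of travel. It stays where it is left (about 4 N to move)
- mark (a point): centre of the red mark painted on the deck beside the far rail: a band 14 mm wide along station y, 50 mm long along x, at station (0.085, -0.050, 0.013)
- pointer (a point): tip of the thin yellow pointer bar (6 mm wide, 30 mm long) sticking out of the carriage's far (+x) side, level with the jar's axis, 30 mm above the table; it passes over the red mark
- handle_top (a point): top centre of the blue upright grip on the carriage, a block 30 (station x) x 14 (station y) x 62 mm tall, top 100 mm above the table, 125 mm to the -y side of the jar's axis; carriage plate below it is 38 mm above the table
- jar_mouth (a point): centre of the open mouth of the amber jar that is fixed on the carriage: jar 74 mm across, mouth 118 mm above the table
- lid_hinge (a point): middle of the lid's hinge axis (along station y) on the robot's side of the jar's rim, 42 mm to station -x from the jar's axis, 121 mm above the table. The lid is a white disc 80 mm across and 6 mm thick whose centre is 42 mm from the hinge and which carries the captive red cap on its outer side
- lid (a joint): lid angle, rad: 0 = lying flat on the jar's mouth (shut), about 1.57 = standing upright, more = leaning back towards the robot. Stiff hinge: it stays where it is left, so it must be pushed all the way down
- cap (a joint): turn of the red cap in the lid, rad, clockwise seen from above when the lid is shut: 0 = loose, wing in line with the lid (square to the rails); 1.5 = stop, fully tight, wing along the rails. It stays where it is left (about 0.05 N m to turn)
- wing (a point): on the cap's axis, at the top of its wing: a red bar 82 x 12 mm, 18 mm tall, with a white line along its top, over a round cap 66 mm across and 16 mm tall. Its x axis runs along the wing. With the lid shut, the wing's top is 160 mm and its underside 142 mm above the table; cap's axis = jar's axis. With the lid open the wing sticks out of the outer side, top 39 mm from the hinge's plane
- wing_end (a point): middle of the end face of the wing that lies away from the hinge when the cap is loose, 41 mm from the cap's axis
- dishes: two stacked clear petri dishes, 56 mm across, 30 mm high, on the far deck of the filling station. Bystander: leave alone. Origin at the centre of its underside
- wash_bottle: white wash bottle with red top and bent red spout, 68 mm across, 210 mm high. Bystander: leave alone. Origin at the centre of its underside
- petri_stack: stack of six clear petri dishes, 90 mm across, 90 mm high. Bystander: leave alone. Origin at the centre of its underside
- spare_jar: closed amber jar with a plain red lid and paper label, 74 mm across, 90 mm high; not part of the job. Bystander: leave alone. Origin at the centre of its underside
- pen: green pen lying flat, 130 mm long. Bystander: leave alone. Origin at the centre of its underside
- scissors: green-handled scissors lying flat, 155 mm long, 9 mm high. Bystander: leave alone. Origin at the centre of its underside
- tweezers: steel tweezers lying flat, 120 mm long. Bystander: leave alone. Origin at the centre of its underside

How it is judged:
By the outcome, as a careful person would: the job done as asked, in the order asked, and still so for the second after the job is handed in, with the robot touching nothing.
It also fails if it takes over 61 s, if anything falls off the work surface, if the arm or the gripper's body presses on something with over 40 N, if the wrist force passes 120 N, or if a joint passes its speed limit or range.

## Robot

A 6-joint arm with a two-finger parallel gripper is mounted at the origin on the work surface. World frame = base frame: x ahead of the robot, y to its left, z up, the work surface at z = 0. Lengths are in mm, angles in rad, forces in N, time in s.
With the tool pointing down it reaches from about 325 to 900 mm from the base axis. Payload 3.5 kg.
Tool frame: the origin (TCP) lies midway between the tips of the shut fingers; the grasp point (between the pads) lies 19 mm behind it; z points along the fingers, y is the line along which they close (so a half turn about z gives the same grasp; the last joint's range is limited). The gripper opens to 85 mm and grips with 20 to 120 N. Pads are 22 mm wide; open, the fingers measure 114 mm over their backs; the gripper's body (76 mm by 85 mm) begins 54 mm behind the grasp point. The pads swing forward as they close: fully open they stand 13 mm farther back than shut.
Start: joints at [1.061, 0.276, -0.026, 1.268, 0, 1.467], TCP at [247.301, 573.99, 231.313] pointing down, gripper open.
Joint ranges: [-3.12, 3.12], [-0.85, 1.88], [-1.08, 1.24], [-1.95, 2.15], [-1.57, 1.53], [-3.14, 3.14]. Speed limits (rad/s): [2.57, 2.57, 3.14, 3.14, 3.14, 3.14].

## Interface

Orientations are given as a unit quaternion [x, y, z, w].
In Python, from plant import observe, camera, hand_in gives the robot as it stands.
- The arm moves only by the shell command python3 -m inch 'ROWS' [FORCE]. ROWS is text: rows parted by semicolons, each of 7 numbers parted by spaces: the shift along the tool's x, y, z in mm, then the turn, a rotation vector about the tool's x, y, z in rad, then the opening, from 0 (shut) to 1 (fully open). In form: x y z rx ry rz claw; .... A call has 1 to 8 rows; each row is the pose to reach, as a shift and turn from the pose commanded when the call began, along the tool's axes at that moment; what a row does not reach only later rows make up. A row lasts 1/12 s, in which the tool goes at most 41.7 mm and 7.16 degrees, less where a joint would pass 70% of its speed; a pose out of reach is approached as far as the arm can. A call with a gripper value outside its range is refused whole. The fingers move at their own pace and stop on an object; FORCE is the grip in N (left out, the last holds). Time passes only in rows, so rows that repeat a pose let the fingers close. It gives the time, the measured TCP pose, the force, the opening and the grip force at its end, in the units of the state.
- observe(): the state, without advancing time (a new reading comes with each control period).
- camera(name): name is "side" or "top" or "wrist"; returns a dict with "img" (384x512x3 uint8, red, green, blue), "fx", "fy", "cx", "cy" (pixels), "R" (3x3) and "t" (3): a world point X has camera coordinates R X + t. Camera axes: x right, y down, z forward; pixel columns grow to the right and rows downward; lengths in mm; the calibration is good to about 2 mm. The wrist camera is an equidistant fisheye: a pixel r from the principal point sees the ray r / f radians off the axis. A picture is of the moment at which its call begins. There is no depth.
- hand_in(): hands the job in; it is judged then, once.
The state is a dict: "clock": time; "qpos": joint angles; "qd": joint speeds; "effort": joint torques, N m; "eef_pos": TCP position; "tool_rot": TCP orientation; "wrist_force": force on the tool from outside, world axes, zero at the start; "ft_torque": the same for the moment, N m; "finger_gap": finger opening in mm; "grip_force": force on a finger pad.
Only numpy, scipy, OpenCV 4.12 (cv2) and the standard library are available. Lean on these libraries where they do the work, as an engineer would, in place of code of your own. Each camera call takes 0.05 s, during which the arm holds its last target. There are 200 camera calls.

## Working session

There is one attempt and no reset: what is moved stays moved. The work goes in short steps, Python scripts to look and compute and a shell command to move; the robot and the scene stay as the last step left them, time stands still between calls to the robot, and variables do not carry over. Pictures are saved under pics/ and viewed, at most 11 in all, crops included, and the job is handed in when it is done.

```bash
mkdir -p pics; cat > h.py <<'E'
import numpy as np, cv2
from plant import observe, camera
from scipy.spatial.transform import Rotation as Rn
def ray(c,u,v):
    d=np.array([(u-c['cx'])/c['fx'],(v-c['cy'])/c['fy'],1.])
    R=np.array(c['R']);o=-R.T@np.array(c['t']);return o,R.T@d
def onz(c,u,v,z):
    o,d=ray(c,u,v);return o+d*(z-o[2])/d[2]
def proj(c,X):
    p=np.array(c['R'])@np.array(X,float)+np.array(c['t']);return c['fx']*p[0]/p[2]+c['cx'],c['fy']*p[1]/p[2]+c['cy']
def snap(n,f):
    c=camera(n);cv2.imwrite('pics/'+f,c['img'][:,:,::-1]);return c
def delta(target):
    s=observe();R=Rn.from_quat(s['tool_rot']);return R.inv().apply(np.array(target)-s['eef_pos'])
E
python3 - <<'E'
from h import *
import pickle
t=snap('top','t0.png');s=snap('side','s0.png')
pickle.dump((t,s),open('c.pkl','wb'))
a=np.vstack([t['img'],]);
cv2.imwrite('pics/both.png',cv2.resize(np.hstack([t['img'],s['img']])[:,:,::-1],(800,300)))
o=observe();print(o['clock'],o['eef_pos'],o['tool_rot'],Rn.from_quat(o['tool_rot']).as_matrix().round(3))
for c in(t,s):print(-np.array(c['R']).T@c['t'],np.array(c['R']).round(2).tolist(),c['fx'])
E
```

```text
0.1 [246.95153867 573.35312307 230.25142713] [ 2.01989919e-01  9.79387061e-01 -9.83371151e-04 -3.00778957e-04] [[-0.918  0.396 -0.001]
 [ 0.396  0.918 -0.002]
 [ 0.    -0.002 -1.   ]]
[ 397.3804302    49.41713086 1312.2063004 ] [[0.0, -1.0, -0.01], [-1.0, -0.0, -0.08], [0.08, 0.01, -1.0]] 360.82444839717647
[  402.97559174 -1046.48007978   939.60783978] [[1.0, -0.09, -0.02], [-0.07, -0.6, -0.8], [0.06, 0.8, -0.6]] 449.15903485137295
```

View pics/t0.png

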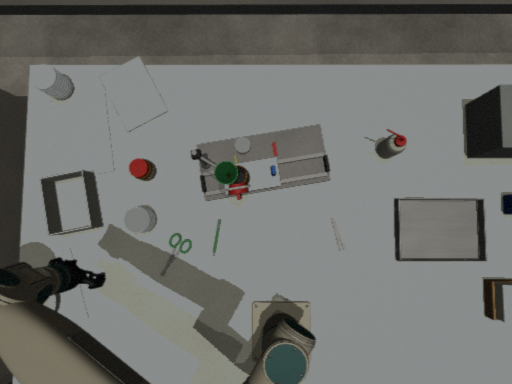

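View pics/s0.png

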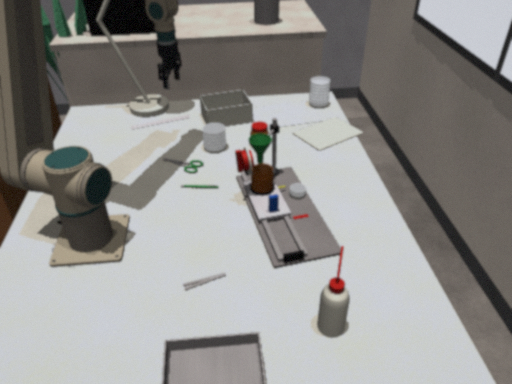

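The top view shows the station around (262,163): red mark (275,149), blue grip (273,170), funnel (227,173), lid with the red cap standing up near (238,188). The side view shows the grip at (273,203), the mark at (300,216), and the lid leaning open at (243,160).

```bash
python3 - <<'E'
from h import *
import pickle
t,s=pickle.load(open('c.pkl','rb'))
for n,c,box in(('t',t,(190,110,340,210)),('s',s,(225,110,345,270))):
    hsv=cv2.cvtColor(c['img'],cv2.COLOR_RGB2HSV);x0,y0,x1,y1=box
    for col,lo,hi in(('blue',(105,120,40),(130,255,255)),('red',(0,150,90),(6,255,255)),('red2',(174,150,90),(180,255,255)),('yel',(22,90,90),(35,255,255)),('green',(45,120,30),(85,255,255)),('deck',(0,0,90),(180,60,165))):
        m=cv2.inRange(hsv,lo,hi);k=np.zeros_like(m);k[y0:y1,x0:x1]=m[y0:y1,x0:x1]
        N,l,st,ce=cv2.connectedComponentsWithStats(k)
        for i in range(1,N):
            if st[i][4]>5:print(n,col,ce[i].round(1),st[i])
i=t['img'][110:210,185:340];cv2.imwrite('pics/tz.png',cv2.resize(i[:,:,::-1],(775,500),interpolation=cv2.INTER_CUBIC))
i=s['img'][110:270,225:345];cv2.imwrite('pics/sz.png',cv2.resize(i[:,:,::-1],(450,600),interpolation=cv2.INTER_CUBIC))
E
```

```text
t blue [272.9 170. ] [271 166   5   9  29]
t red [274.1 149.1] [273 143   4  13  31]
t red [236.6 184.6] [230 183  14   4  33]
t red [237.8 192. ] [230 188  17  11  83]
t yel [235.3 159.2] [234 156   3   7  13]
t green [226.2 172.5] [215 162  24  22 392]
t deck [267.5 158. ] [  190   110   150   100 13459]
s blue [273.  202.6] [270 195   7  16 104]
s red [258.9 126.3] [253 123  14   8  92]
s red [243.4 156.3] [237 151  11  14  72]
s red [300.2 216.3] [294 215  13   4  25]
s yel [281.3 186.5] [279 186   6   2  11]
s green [259.6 142.8] [250 134  20  28 280]
s deck [238.2 117.5] [225 110  29  17 388]
s deck [343.4 111.1] [342 110   3   4   8]
s deck [290. 219.] [ 235  118  106  151 4721]
s deck [252.7 148.3] [248 127  10  38  59]
s deck [225.9 145.3] [225 139   4  12  26]
s deck [244.8 149.2] [243 148   4   4   6]
s deck [250. 162.] [249 159   3   7  13]
```

View pics/tz.png

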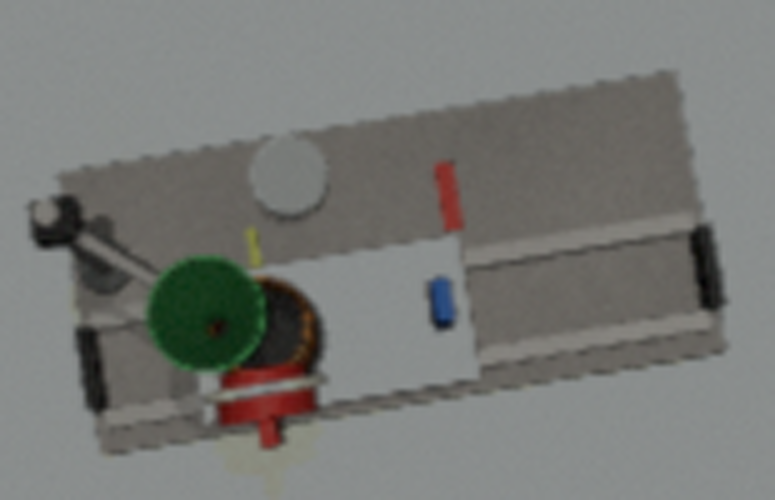

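View pics/sz.png

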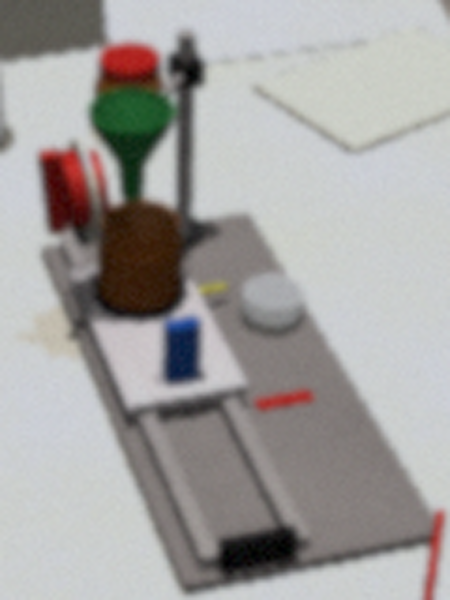

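The crops show the deck corners clearly (zoomed TL (60,175), TR (677,70), BR (725,350), BL (103,453)), the pointer at (253,247), the grip at (442,303), and the upright lid at (265,385).

```bash
python3 - <<'E'
from h import *
import pickle
t,s=pickle.load(open('c.pkl','rb'))
loc=[(150,230),(150,-230),(-60,-230),(-60,230)]
px=[(60,175),(677,70),(725,350),(103,453)]
W=np.array([onz(t,185+u/5,110+v/5,12)[:2] for u,v in px]);L=np.array(loc,float)
Wc=W.mean(0);Lc=L.mean(0)
H=(L-Lc).T@(W-Wc);th=np.arctan2(H[0,1]-H[1,0],H[0,0]+H[1,1])
R=np.array([[np.cos(th),-np.sin(th)],[np.sin(th),np.cos(th)]])
o=Wc-R@Lc
print('yaw',th,'o',o,'res',(W-(L@R.T+o)).round(1).tolist())
st=lambda p:R.T@(p[:2]-o)
print('mark',onz(t,274.3,149.1,13),st(onz(t,274.3,149.1,13)))
print('handle',onz(t,185+442/5,110+303/5,100),st(onz(t,185+442/5,110+303/5,100)))
print('pointer',onz(t,235.4,159.3,30),st(onz(t,235.4,159.3,30)))
print('funnel',st(onz(t,226.2,172.5,215)))
# side checks
print('side mark',st(onz(s,300.2,216.3,13)),'handletop',st(onz(s,225+182/3.75,110+322/3.75,100)),'ptr',st(onz(s,281.3,186.5,30)))
# lid top edge: heights, top view disc edge
for z in (160,200):print('disc',z,st(onz(t,185+265/5,110+385/5,z)))
o_=observe();print(o_['qpos'])
E
```

```text
yaw 0.1681681971304005 o [554.35501977  56.14739263] res [[-1.8, -1.9], [-0.6, 0.5], [0.5, 2.8], [1.9, -1.4]]
mark [646.84973801  23.55890211  13.        ] [ 85.73534428 -47.61022326]
handle [556.57468246  28.28311327 100.        ] [ -2.47548031 -27.84271833]
pointer [606.4018786  163.49420123  30.        ] [69.27998621 97.12103964]
funnel [  1.16223679 120.24747527]
side mark [ 87.48599727 -49.55059263] handletop [  3.20120003 -31.95189076] ptr [72.06598125 96.02494633]
disc 160 [-43.48138568  95.26620141]
disc 200 [-47.38364713  92.64071202]
[ 1.06060038e+00  2.77067883e-01 -2.77719800e-02  1.26801304e+00
 -2.05204389e-05  1.46737921e+00]
```

```bash
cat > d.py <<'E'
import sys
from h import *
# args: world x y z, tool-y heading (rad) [tilt]; prints tool-frame delta; tilt = rotation of tool about its y axis
a=list(map(float,sys.argv[1:]));s=observe();R0=Rn.from_quat(s['tool_rot'])
p=a[3];y=np.array([np.cos(p),np.sin(p),0]);z=np.array([0,0,-1.]);x=np.cross(y,z)
R=Rn.from_matrix(np.c_[x,y,z])
if len(a)>4:R=R*Rn.from_rotvec([0,a[4],0])
print(round(s['clock'],2),s['eef_pos'].round(1) if hasattr(s['eef_pos'],'round') else s['eef_pos'],'d',R0.inv().apply(np.array(a[:3])-s['eef_pos']).round(1),(R0.inv()*R).as_rotvec().round(3),'F',np.round(s['wrist_force'],1),'gap',round(float(s['finger_gap']),1))
E
python3 -m inch '0 0 -40 0 0 0 0.6; 0 0 -90 0 0 0 0.6; -250 -189 -90 0 0 -0.576 0.6; -250 -189 -90 0 0 -0.576 0.6; -250 -189 -90 0 0 -0.576 0.6; -250 -189 -90 0 0 -0.576 0.6; -250 -189 -90 0 0 -0.576 0.6; -250 -189 -90 0 0 -0.576 0.6'
python3 d.py 558 27.5 320 1.739
```

```text
clock: 0.77
eef_pos: [367.8, 360.6, 319.1]
tool_rot: [-0.087, 0.996, -0.0, -0.0]
wrist_force: [1.1, 0.6, -0.7]
finger_gap: 51.6
grip_force: 0.0
0.77 [367.8 360.6 319.1] d [-129.9 -360.9   -0.8] [-0.    -0.001  0.005] F [ 1.1  0.6 -0.7] gap 51.6
```

```bash
python3 -m inch '-130 -361 0 0 0 0 0.6; -130 -361 0 0 0 0 0.6; -130 -361 0 0 0 0 0.6; -130 -361 0 0 0 0 0.6; -130 -361 0 0 0 0 0.6; -130 -361 0 0 0 0 0.6; -130 -361 0 0 0 0 0.6; -130 -361 0 0 0 0 0.6' >/dev/null
python3 -m inch '-14 -38 0 0 0 0 0.6; -14 -38 0 0 0 0 0.6; -14 -38 60 0 0 0 0.6;-14 -38 100 0 0 0 0.6;-14 -38 120 0 0 0 0.6;-14 -38 120 0 0 0 0.6'
python3 d.py 558 27.5 62 1.739
python3 - <<'E'
from h import *
c=snap('wrist','w1.png')
E
```

```text
clock: 1.93
eef_pos: [544.4, 37.6, 190.4]
tool_rot: [-0.084, 0.996, 0.001, -0.009]
wrist_force: [-2.0, -0.4, -1.0]
finger_gap: 51.1
grip_force: 0.0
1.93 [544.4  37.6 190.4] d [-13.9 -12.8 128.1] [ 0.004 -0.017  0.001] F [-2.  -0.4 -1. ] gap 51.1
```

View pics/w1.png

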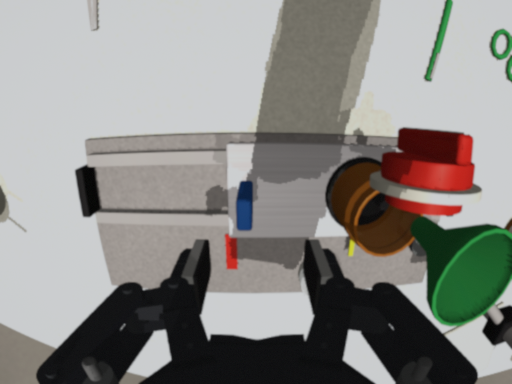

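The wrist view shows the grip at (245,205) just in front of the fingers, the mark at (232,250), and the lid with its wing at (430,160). I'll shift across and go down.

```bash
python3 -m inch '-14 -13 30 0 -0.017 0 0.6; -14 -13 60 0 -0.017 0 0.6; -14 -13 60 0 -0.017 0 0.6;-14 -13 60 0 -0.017 0 0.6'
python3 d.py 558 27.5 62 1.739
python3 - <<'E'
from h import *
c=camera('wrist');cv2.imwrite('pics/w2.png',c['img'][100:384,100:420,::-1])
hsv=cv2.cvtColor(c['img'],cv2.COLOR_RGB2HSV)
m=cv2.inRange(hsv,(105,120,40),(130,255,255));N,l,st,ce=cv2.connectedComponentsWithStats(m)
o=-np.array(c['R']).T@c['t']
for i in range(1,N):
    if st[i][4]>30:print(st[i],ce[i])
def fz(u,v,z):
    p=np.array([u-c['cx'],v-c['cy']]);r=np.hypot(*p);a=r/c['fx'];d=np.array([*(p/r*np.sin(a)),np.cos(a)]);d=np.array(c['R']).T@d
    return o+d*(z-o[2])/d[2]
ys,xs=np.where(m>0)
P=np.array([fz(u,v,100) for u,v in zip(xs,ys)])
print(P.mean(0),P.min(0),P.max(0))
E
```

```text
clock: 2.32
eef_pos: [567.9, 27.0, 140.6]
tool_rot: [-0.085, 0.996, 0.001, 0.008]
wrist_force: [0.7, 0.1, 0.3]
finger_gap: 51.3
grip_force: 0.0
2.32 [567.9  27.  140.6] d [10.9  2.1 78.4] [0.    0.016 0.001] F [0.7 0.1 0.3] gap 51.3
[ 253  170   19   61 1072] [261.85261194 200.83488806]
[553.10570603  27.67964809 100.        ] [531.57209022  19.27587259 100.        ] [574.6163753   36.62551175 100.        ]
```

View pics/w2.png

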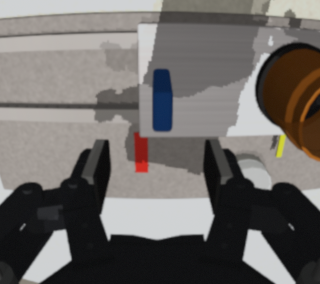

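The grip at (162,100) in the crop lies centrally between the fingers. Going down and grasping it.

```bash
python3 -m inch '10 1 0 0 0.016 0 0.6; 10 1 30 0 0.016 0 0.6; 10 1 60 0 0.016 0 0.6; 10 1 78 0 0.016 0 0.6; 10 1 78 0 0.016 0 0.6' >/dev/null; python3 d.py 558 27.5 62 1.739
python3 -m inch '0 0 0 0 0 0 0; 0 0 0 0 0 0 0; 0 0 0 0 0 0 0; 0 0 0 0 0 0 0; 0 0 0 0 0 0 0; 0 0 0 0 0 0 0' 40
python3 d.py 558 27.5 62 1.739
```

```text
2.78 [556.7  26.6  59.7] d [-1.4  0.7 -2.3] [ 0.001 -0.004  0.001] F [-1.4 -0.5 -0.3] gap 51.1
clock: 3.28
eef_pos: [561.3, 26.9, 64.2]
tool_rot: [-0.085, 0.996, 0.001, 0.003]
wrist_force: [-0.6, 1.8, 6.3]
finger_gap: 13.8
grip_force: 40.5
3.28 [561.3  26.9  64.2] d [3.2 1.1 2.2] [0.001 0.006 0.001] F [-0.6  1.8  6.3] gap 13.8
```

```bash
python3 -m inch '0 -10 0 0 0 0 0; 0 -30 0 0 0 0 0; 0 -55 0 0 0 0 0; 0 -80 0 0 0 0 0; 0 -105 0 0 0 0 0; 0 -125 0 0 0 0 0; 0 -137 0 0 0 0 0; 0 -142 0 0 0 0 0' >/dev/null
python3 -m inch '0 0 0 0 0 0 0; 0 0 0 0 0 0 0; 0 0 0 0 0 0 0'
cat > ptr.py <<'E'
from h import *
for n,mr,pr in(('top',None,None),('side',None,None)):
    c=camera(n);cv2.imwrite('pics/p_%s_%d.png'%(n,observe()['clock']*100),c['img'][:,:,::-1]);hsv=cv2.cvtColor(c['img'],cv2.COLOR_RGB2HSV)
    th=0.168;o=np.array([554.4,56.1]);R=np.array([[np.cos(th),-np.sin(th)],[np.sin(th),np.cos(th)]])
    for nm,z,loc,ms in(('mark',13,(85,-50),[cv2.inRange(hsv,(0,120,70),(8,255,255)),cv2.inRange(hsv,(172,120,70),(180,255,255))]),('ptr',30,(70,-50),[cv2.inRange(hsv,(20,90,80),(36,255,255))])):
        m=sum(ms);w=R@np.array(loc)+o;u,v=proj(c,[*w,z]);k=np.zeros_like(m);k[int(v)-14:int(v)+15,int(u)-16:int(u)+17]=1
        ys,xs=np.where((m>0)&(k>0))
        if len(xs):
            P=np.array([R.T@(onz(c,a,b,z)[:2]-o) for a,b in zip(xs,ys)]);print(n,nm,len(xs),P.mean(0).round(1),P.min(0).round(1),P.max(0).round(1))
E
python3 ptr.py
```

```text
clock: 4.2
eef_pos: [585.4, -115.9, 64.2]
tool_rot: [-0.084, 0.996, -0.002, 0.003]
wrist_force: [-1.2, -4.8, 4.8]
finger_gap: 13.3
grip_force: 40.0
top mark 28 [ 92.8 -46.3] [ 64.5 -53.2] [109.3 -41.7]
top ptr 16 [ 70.  -49.8] [ 56.8 -53.3] [ 82.5 -46.2]
side mark 31 [ 94. -48.] [ 78.2 -55.1] [110.3 -40.7]
side ptr 5 [ 81.7 -50. ] [ 78.6 -52.9] [ 84.6 -46.5]
```

```bash
python3 - <<'E'
from h import *
c=camera('wrist');hsv=cv2.cvtColor(c['img'],cv2.COLOR_RGB2HSV)
o=-np.array(c['R']).T@c['t'];print(o)
def fz(u,v,z):
    p=np.array([u-c['cx'],v-c['cy']]);r=np.hypot(*p);a=r/c['fx'];d=np.array([*(p/r*np.sin(a)),np.cos(a)]);d=np.array(c['R']).T@d
    return o+d*(z-o[2])/d[2]
th=0.168;R=np.array([[np.cos(th),-np.sin(th)],[np.sin(th),np.cos(th)]])
st=lambda p:R.T@(p[:2]-[554.4,56.1])
for n,z,ms in(('red',13,[cv2.inRange(hsv,(0,120,70),(8,255,255)),cv2.inRange(hsv,(172,120,70),(180,255,255))]),('yel',30,[cv2.inRange(hsv,(20,90,80),(36,255,255))])):
    N,l,s_,ce=cv2.connectedComponentsWithStats(sum(ms))
    for i in range(1,N):
        if s_[i][4]>15:
            ys,xs=np.where(l==i);P=np.array([st(fz(a,b,z)) for a,b in zip(xs,ys)]);print(n,s_[i],P.mean(0).round(1),P.min(0).round(1),P.max(0).round(1))
cv2.imwrite('pics/w3.png',c['img'][:,:,::-1])
E
```

```text
[ 501.06570927 -129.68062582  206.23804002]
red [388 288  17  26 259] [ 88.2 -48.6] [ 74.9 -55.2] [105.6 -41.6]
yel [400 286  14  25 165] [ 72.6 -49.8] [ 59.9 -53.6] [ 85.8 -45.6]
```

View pics/w3.png

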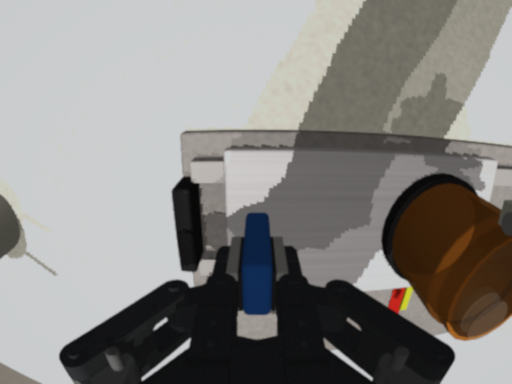

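Wrist view: pointer and mark overlap at (400,298); numerically the pointer is about 1 mm past mid-mark. I'll back off 1 mm, release, rise, and move to the robot side of the lid.

```bash
python3 -m inch '0 1 0 0 0 0 0; 0 1 0 0 0 0 0; 0 1 0 0 0 0 0.6; 0 1 0 0 0 0 0.6; 0 1 0 0 0 0 0.6; 0 1 0 0 0 0 0.6'
python3 -m inch '0 0 -20 0 0 0 0.6; 0 0 -60 0 0 0 0.6; 0 0 -100 0 0 0 0.6; 0 0 -140 0 0 0 0; 0 0 -180 0 0 0 0; 0 0 -220 0 0 0 0; 0 0 -220 0 0 0 0; 0 0 -220 0 0 0 0'
python3 ptr.py
python3 - <<'E'
from h import *
for X,Y in((-150,-49),(-150,-175)):
    th=.168;print(554.4+X*np.cos(th)-Y*np.sin(th),56.1+X*np.sin(th)+Y*np.cos(th))
E
python3 d.py 416 -17 284 1.739
```

```text
clock: 4.85
eef_pos: [582.8, -112.5, 61.3]
tool_rot: [-0.085, 0.996, 0.0, 0.0]
wrist_force: [0.2, 0.0, -0.8]
finger_gap: 51.3
grip_force: 0.0
clock: 5.52
eef_pos: [584.8, -113.2, 285.0]
tool_rot: [-0.085, 0.996, -0.001, 0.004]
wrist_force: [0.2, -0.5, -0.0]
finger_gap: -0.1
grip_force: 0.0
top mark 26 [ 94.  -46.4] [ 64.5 -53.2] [109.3 -41.7]
top ptr 13 [ 69.  -48.6] [ 56.8 -51.5] [ 82.5 -45.6]
side mark 34 [ 92.1 -48.2] [ 70.5 -55.1] [110.3 -41.6]
side ptr 16 [ 72.7 -49.7] [ 62.  -54.9] [ 83.3 -44.8]
414.70515724966623 -17.29176322285448
435.773723402487 -141.5178294097229
5.62 [ 582.2 -112.5  280.4] d [147.8 122.2  -3.5] [ 0.001 -0.     0.001] F [0.1 0.4 0.1] gap -0.0
```

```bash
python3 -m inch '40 20 0 0 0 0 0; 80 45 0 0 0 0 0; 115 80 0 0 0 0 0; 148 105 0 0 0 0 0; 148 122 0 0 0 0 0; 148 122 0 0 0 0 0; 148 122 40 0 0 0 0; 148 122 80 0 0 0 0'
python3 -m inch '0 0 0 0 0 0 0;0 0 0 0 0 0 0'>/dev/null
python3 - <<'E'
from h import *
t=camera('top')['img'][110:210,205:305];s=camera('side')['img'][140:240,205:305]
cv2.imwrite('pics/lid.png',cv2.resize(np.hstack([t,s])[:,:,::-1],(800,400),interpolation=cv2.INTER_CUBIC))
E
python3 d.py 416 -17 186 1.739
```

```text
clock: 6.28
eef_pos: [417.9, -17.5, 201.1]
tool_rot: [-0.085, 0.996, -0.001, 0.003]
wrist_force: [1.6, 0.2, -0.0]
finger_gap: -0.4
grip_force: 0.0
6.55 [417.7 -17.8 202.1] d [ 1.5  1.1 16.1] [-0.     0.002  0.001] F [-0.4  0.5  0.3] gap -0.1
```

View pics/lid.png

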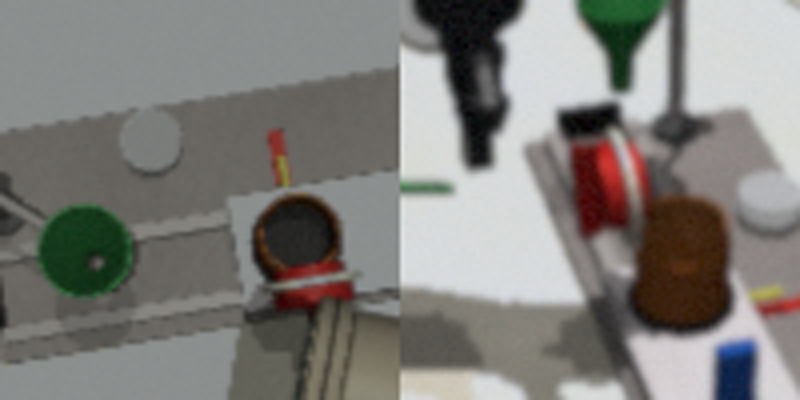

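The lid (right crop, (620,180)) stands about upright with its wing facing the fingertips at (480,160); the left crop shows the pointer over the mark at (280,170). Now I'll push the lid along its arc.

```bash
python3 -m inch '-20 1 16 0 0 0 0; -40 1 16 0 0 0 0; -55 1 16 0 0 0 0; -64 1 11.5 0 0 0 0; -73 1 8 0 0 0 0; -83 1 6 0 0 0 0; -93 1 5 0 0 0 0; -103 1 6 0 0 0 0'
python3 -m inch '-9 0 1 0 0 0 0; -19 0 4.5 0 0 0 0; -28 0 9 0 0 0 0; -36 0 14 0 0 0 0; -44 0 21 0 0 0 0; -50 0 28 0 0 0 0; -56 0 35 0 0 0 0'
python3 d.py 574 9 160 1.739
```

```text
clock: 7.22
eef_pos: [519.7, 0.8, 196.9]
tool_rot: [-0.084, 0.996, -0.0, 0.002]
wrist_force: [0.4, 0.2, 1.9]
finger_gap: 0.2
grip_force: 0.6
clock: 7.8
eef_pos: [573.3, 10.5, 159.2]
tool_rot: [-0.085, 0.996, 0.0, -0.0]
wrist_force: [-5.1, -0.4, 22.9]
finger_gap: 0.3
grip_force: 13.3
7.8 [573.3  10.5 159.2] d [-0.5 -1.6 -0.8] [ 0.    -0.     0.001] F [-5.1 -0.4 22.9] gap 0.3
```

```bash
python3 -m inch '0 0 1 0 0 0 0; 0 0 2 0 0 0 0; 0 0 2 0 0 0 0'
python3 -m inch '0 0 -20 0 0 0 0; 0 0 -50 0 0 0 0; 0 0 -90 0 0 0 0.6; 0 0 -90 0 0 0 0.6; 20 0 -90 0 0 0 0.6; 20 0 -90 0 0 0 0.6'
python3 ptr.py
cat > wing.py <<'E'
from h import *
c=camera('wrist');cv2.imwrite('pics/w4.png',c['img'][:,:,::-1]);hsv=cv2.cvtColor(c['img'],cv2.COLOR_RGB2HSV)
o=-np.array(c['R']).T@c['t']
def fz(u,v,z):
    p=np.array([u-c['cx'],v-c['cy']]);r=np.hypot(*p);a=r/c['fx'];d=np.array([*(p/r*np.sin(a)),np.cos(a)]);d=np.array(c['R']).T@d
    return o+d*(z-o[2])/d[2]
t=camera('top');s=camera('side')
cv2.imwrite('pics/wing.png',cv2.resize(np.vstack([np.hstack([t['img'][130:210,220:320],s['img'][140:220,205:305]]),cv2.resize(c['img'],(200,150))])[:,:,::-1],(696,800*600//600*3//4)))
E
python3 wing.py;python3 d.py 562.6 7.8 250 1.739
```

```text
clock: 8.05
eef_pos: [573.0, 10.3, 159.7]
tool_rot: [-0.085, 0.996, -0.0, 0.0]
wrist_force: [-3.5, -0.1, 10.7]
finger_gap: 0.0
grip_force: 5.5
clock: 8.55
eef_pos: [550.9, 6.9, 248.1]
tool_rot: [-0.084, 0.996, 0.0, -0.001]
wrist_force: [-0.8, 0.4, -0.7]
finger_gap: 48.3
grip_force: 0.0
side mark 35 [ 91.8 -48.6] [ 73.6 -55.3] [110.3 -41.6]
side ptr 20 [ 73.7 -49.2] [ 62.  -54.9] [ 86.3 -43. ]
8.8 [553.4   7.  247.4] d [-9.2 -0.8 -2.6] [0.    0.    0.001] F [0.4 0.7 0.9] gap 51.3
```

View pics/w4.png

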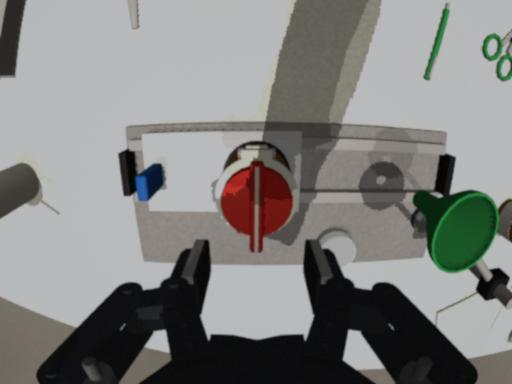

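The lid lies flat on the mouth with the wing along station x, its ends at about (257,162) and (257,251). I'll measure its centre.

```bash
cat >> wing.py <<'E'
th=.168;R2=np.array([[np.cos(th),-np.sin(th)],[np.sin(th),np.cos(th)]]);st=lambda p:(R2.T@(p[:2]-[554.4,56.1])).round(1)
for u,v in((257,161),(257,252)):p=fz(u,v,160);print(p.round(1),st(p))
print('mid',st((fz(257,161,160)+fz(257,252,160))/2))
m=cv2.inRange(hsv,(0,150,60),(8,255,255))|cv2.inRange(hsv,(172,150,60),(180,255,255));N,l,q,ce=cv2.connectedComponentsWithStats(m)
i=1+np.argmax(q[1:,4]);ys,xs=np.where(l==i);print(q[i],ys.min(),ys.max(),xs[ys<166].mean(),xs[ys>246].mean())
for n,c in(('top',t),('side',s)):
    hsv=cv2.cvtColor(c['img'],cv2.COLOR_RGB2HSV);m=cv2.inRange(hsv,(0,150,60),(8,255,255))|cv2.inRange(hsv,(172,150,60),(180,255,255))
    u,v=map(int,proj(c,[562.6,7.8,150]));k=np.zeros_like(m);k[v-22:v+22,u-22:u+22]=1;ys,xs=np.where((m>0)&(k>0));print(n,u,v,len(xs))
    if len(xs):P=np.array([onz(c,a,b,150)[:2] for a,b in zip(xs,ys)]);print(st(P.mean(0)),P.mean(0))
E
python3 wing.py
```

```text
[522.6   1.7 160. ] [-40.4 -48.3]
[604.1  15.7 160. ] [ 42.2 -48.2]
mid [  0.9 -48.2]
[ 222  160   70   91 3616] 160 250 257.0163934426229 256.0
top 279 166 0
side 274 186 260
[ -2.6 -68.1] [563.24100806 -11.50700715]
```

```bash
python3 -m inch '-10 0 0 0 0 0 0.6; -10 0 30 0 0 0 0.6; -10 0 60 0 0 0 0.6; -10 0 80 0 0 0 0.6; -10 0 80 0 0 0 0.6; -10 0 80 0 0 0 0.6'>/dev/null; python3 -m inch '0 0 0 0 0 0 0.6;0 0 0 0 0 0 0.6' ; python3 d.py 563.4 8.5 147 1.739
```

```text
clock: 9.62
eef_pos: [565.0, 8.5, 170.4]
tool_rot: [-0.085, 0.996, -0.0, 0.002]
wrist_force: [-0.2, -0.2, 0.2]
finger_gap: 51.4
grip_force: 0.0
9.62 [565.    8.5 170.4] d [ 1.7  0.3 23.4] [-0.001  0.005  0.001] F [-0.2 -0.2  0.2] gap 51.4
```

```bash
python3 -m inch '1 0 12 0 0 0 0.6;1 0 23 0 0 0 0.6;1 0 23 0 0 0 0; 1 0 23 0 0 0 0; 1 0 23 0 0 0 0; 1 0 23 0 0 0 0; 1 0 23 0 0 0 0; 1 0 23 0 0 0 0' 25; python3 d.py 563.4 8.5 147 1.739
```

```text
clock: 10.28
eef_pos: [562.6, 8.4, 146.0]
tool_rot: [-0.084, 0.996, -0.0, 0.001]
wrist_force: [-0.2, -0.9, 2.1]
finger_gap: 11.0
grip_force: 30.4
10.28 [562.6   8.4 146. ] d [-0.8 -0.  -1. ] [-0.     0.002  0.001] F [-0.2 -0.9  2.1] gap 11.0
```

Firm grip on the wing, forces low. Turning clockwise (+rz about the tool).

```bash
python3 -m inch '0 0 0 0 0 0.1 0;0 0 0 0 0 0.2 0;0 0 0 0 0 0.3 0;0 0 0 0 0 0.4 0;0 0 0 0 0 0.5 0;0 0 0 0 0 0.6 0;0 0 0 0 0 0.7 0;0 0 0 0 0 0.8 0'; python3 d.py 563.4 8.5 147 0.939; python3 ptr.py
```

```text
clock: 10.95
eef_pos: [563.3, 10.1, 146.1]
tool_rot: [0.312, 0.95, 0.002, 0.001]
wrist_force: [0.2, 5.1, 0.1]
finger_gap: 11.1
grip_force: 30.4
10.95 [563.3  10.1 146.1] d [-1.1 -1.2 -0.9] [ 0.005  0.    -0.003] F [0.2 5.1 0.1] gap 11.1
side mark 38 [ 90.9 -49.2] [ 71.9 -56.2] [110.3 -42.2]
side ptr 19 [ 74.  -49.5] [ 62.  -54.9] [ 86.3 -43.9]
```

```bash
python3 -m inch '0 0 0 0 0 0.1 0;0 0 0 0 0 0.2 0;0 0 0 0 0 0.3 0;0 0 0 0 0 0.4 0;0 0 0 0 0 0.5 0;0 0 0 0 0 0.6 0;0 0 0 0 0 0.68 0;0 0 0 0 0 0.72 0'; python3 -m inch '0 0 0 0 0 0.03 0;0 0 0 0 0 0.03 0; 0 0 0 0 0 0.03 0';python3 d.py 563.4 8.5 147 0.239; python3 -c "
from plant import observe;print(observe()['ft_torque'])"; python3 ptr.py
```

```text
clock: 11.72
eef_pos: [565.1, 9.6, 146.5]
tool_rot: [0.625, 0.781, 0.003, 0.002]
wrist_force: [5.0, 4.2, -0.4]
finger_gap: 11.4
grip_force: 30.4
clock: 11.97
eef_pos: [565.1, 9.6, 146.5]
tool_rot: [0.635, 0.773, 0.003, 0.002]
wrist_force: [4.6, 3.9, 1.2]
finger_gap: 11.1
grip_force: 33.0
11.97 [565.1   9.6 146.5] d [-0.7 -1.9 -0.5] [ 0.008 -0.001 -0.043] F [4.6 3.9 1.2] gap 11.1
[ 0.88899459 -1.05939368  0.66576479]
side mark 31 [ 92.2 -48.8] [ 70.5 -55.1] [110.3 -43.1]
side ptr 20 [ 73.9 -51. ] [ 60.4 -56.6] [ 86.3 -45.7]
```

```bash
python3 -m inch '0 0 0 0 0 -0.04 0;0 0 0 0 0 -0.04 0;0 0 0 0 0 -0.04 0.6;0 0 0 0 0 -0.04 0.6;0 0 0 0 0 -0.04 0.6;0 0 0 0 0 -0.04 0.6'; python3 -m inch '0 0 -20 0 0 0 0.6;0 0 -50 0 0 0 0.6;0 0 -90 0 0 0 0.6;40 0 -120 0 0 0 0.6;80 0 -120 0 0 0 0.6;80 0 -120 0 0 0 0.6;80 0 -120 0 0 0 0.6;80 0 -120 0 0 0 0.6'; python3 ptr.py
python3 - <<'E'
from h import *
s=camera('side');c=camera('wrist')
a=cv2.resize(s['img'][150:250,225:325],(400,400),interpolation=cv2.INTER_CUBIC);b=cv2.resize(c['img'],(400,300))
cv2.imwrite('pics/w5.png',np.hstack([a,np.vstack([b,np.zeros((100,400,3),np.uint8)])])[:,:,::-1]);cv2.imwrite('pics/w5f.png',c['img'][:,:,::-1])
E
```

```text
clock: 12.57
eef_pos: [561.6, 8.1, 145.0]
tool_rot: [0.621, 0.784, -0.0, 0.0]
wrist_force: [-0.5, -0.4, -0.5]
finger_gap: 51.5
grip_force: 0.0
clock: 13.23
eef_pos: [543.3, 86.2, 264.7]
tool_rot: [0.621, 0.784, -0.0, 0.0]
wrist_force: [-0.6, 0.1, 0.3]
finger_gap: 51.2
grip_force: 0.0
top mark 112 [ 53.  -58.4] [ 27.1 -92.3] [108.7 -34.4]
top ptr 13 [ 71.  -50.3] [ 60.4 -53.9] [ 81.9 -46.8]
side mark 33 [ 91.4 -48.5] [ 70.5 -55.1] [110.3 -42.4]
side ptr 14 [ 73.5 -51.5] [ 62.  -55.7] [ 84.6 -47.4]
```

View pics/w5.png

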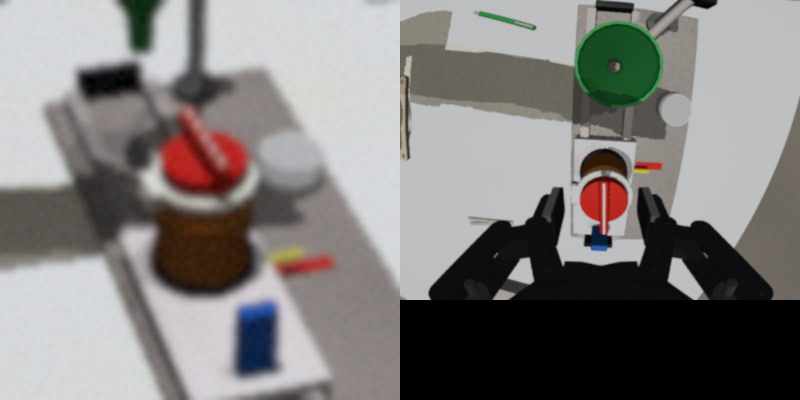

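The cap wing now lies along the rails and the lid is shut. The pointer at (285,257) is still on the mark but about 2 mm past its middle, so I'll measure again and trim it by the blue grip.

```bash
cat > pm.py <<'E'
from h import *
c=camera('wrist');hsv=cv2.cvtColor(c['img'],cv2.COLOR_RGB2HSV)
o=-np.array(c['R']).T@c['t']
def fz(u,v,z):
    p=np.array([u-c['cx'],v-c['cy']]);r=np.hypot(*p);a=r/c['fx'];d=np.array([*(p/r*np.sin(a)),np.cos(a)]);d=np.array(c['R']).T@d
    return o+d*(z-o[2])/d[2]
th=0.168;R=np.array([[np.cos(th),-np.sin(th)],[np.sin(th),np.cos(th)]])
st=lambda p:R.T@(p[:2]-[554.4,56.1])
for n,z,m in(('red',13,cv2.inRange(hsv,(0,120,70),(8,255,255))|cv2.inRange(hsv,(172,120,70),(180,255,255))),('yel',30,cv2.inRange(hsv,(20,90,80),(36,255,255)))):
    ys,xs=np.where(m>0);P=np.array([st(fz(a,b,z)) for a,b in zip(xs,ys)]);P=P[(P[:,0]>(88 if n=='red' else 55))&(P[:,0]<112)&(abs(P[:,1]+50)<14)]
    print(n,len(P),P.mean(0).round(1),P.min(0).round(1),P.max(0).round(1))
E
python3 pm.py; python3 d.py 582.5 -113.5 180 1.739
```

```text
red 134 [ 99.5 -47.4] [ 88. -54.] [111.7 -40.6]
yel 95 [ 70.7 -51.3] [ 56.9 -55. ] [ 84.6 -47.6]
13.48 [543.6  85.3 264.4] d [-202.4   -7.1   84.4] [-1.00e-03 -1.00e-03 -1.51e+00] F [-0.5 -0.   0. ] gap 50.8
```

```bash
for i in 1; do python3 -m inch '-120 -5 0 0 0 -0.8 0.6;-120 -5 0 0 0 -0.8 0.6;-120 -5 0 0 0 -0.8 0.6;-120 -5 0 0 0 -0.8 0.6;-202 -8 0 0 0 -0.8 0.6;-202 -8 0 0 0 -0.8 0.6;-202 -8 0 0 0 -0.8 0.6;-202 -8 0 0 0 -0.8 0.6'; done >/dev/null
python3 -m inch '0 0 0 0 0 -0.71 0.6;0 0 0 0 0 -0.71 0.6;0 0 0 0 0 -0.71 0.6;0 0 0 0 0 -0.71 0.6;0 0 0 0 0 -0.71 0.6;0 0 0 0 0 -0.71 0.6;0 0 0 0 0 -0.71 0.6;0 0 0 0 0 -0.71 0.6'
python3 d.py 584 -116 62 1.739; python3 pm.py
```

```text
clock: 14.82
eef_pos: [581.7, -111.6, 265.1]
tool_rot: [-0.083, 0.997, 0.0, 0.0]
wrist_force: [0.0, 0.5, -0.5]
finger_gap: 51.3
grip_force: 0.0
14.82 [ 581.7 -111.6  265.1] d [ -1.4  -4.9 203.1] [ 0.001  0.    -0.002] F [ 0.   0.5 -0.5] gap 51.3
red 105 [101.5 -48.8] [ 88.7 -55.1] [112.  -41.4]
yel 53 [ 75.6 -51.4] [ 64.4 -55. ] [ 84.4 -47.4]
```

```bash
python3 -m inch '-1 -5 40 0 0 0 0.6;-1 -5 80 0 0 0 0.6;-1 -5 120 0 0 0 0.6;-1 -5 155 0 0 0 0.6;-1 -5 185 0 0 0 0.6;-1 -5 202 0 0 0 0.6;-1 -5 202 0 0 0 0.6;-1 -5 202 0 0 0 0.6'>/dev/null
python3 -m inch '0 0 0 0 0 0 0;0 0 0 0 0 0 0;0 0 0 0 0 0 0;0 0 0 0 0 0 0;0 0 0 0 0 0 0;0 0 0 0 0 0 0;0 0 0 0 0 0 0;0 0 0 0 0 0 0' 40; python3 d.py 584 -116 62 1.739; python3 pm.py
```

```text
clock: 16.2
eef_pos: [585.8, -117.2, 65.6]
tool_rot: [-0.084, 0.996, -0.0, 0.002]
wrist_force: [-0.8, 0.3, 6.0]
finger_gap: 13.4
grip_force: 41.1
16.2 [ 585.8 -117.2   65.6] d [1.6 1.5 3.6] [-0.001  0.005  0.001] F [-0.8  0.3  6. ] gap 13.4
red 133 [ 96.2 -48.7] [ 88.1 -55.2] [107.6 -41.8]
yel 164 [ 72.6 -51.1] [ 60.3 -54.9] [ 85.7 -47.1]
```

```bash
python3 -m inch '0 1 0 0 0 0 0;0 2 0 0 0 0 0;0 3 0 0 0 0 0;0 3 0 0 0 0 0;0 3 0 0 0 0 0'; python3 pm.py
```

```text
clock: 16.67
eef_pos: [585.6, -115.5, 65.6]
tool_rot: [-0.084, 0.996, -0.002, 0.002]
wrist_force: [-0.1, -3.3, 6.7]
finger_gap: 13.8
grip_force: 41.2
red 141 [ 95.5 -47.9] [ 88.  -55.2] [107.1 -41.3]
yel 164 [ 72.5 -49.4] [ 60.2 -53.1] [ 85.5 -45.4]
```

```bash
python3 -m inch '0 1 0 0 0 0 0;0 1 0 0 0 0 0;0 1 0 0 0 0 0'; python3 pm.py
python3 -m inch '0 0 0 0 0 0 0.6;0 0 0 0 0 0 0.6;0 0 0 0 0 0 0.6;0 0 0 0 0 0 0.6'>/dev/null
python3 -m inch '0 0 -20 0 0 0 0.6;0 0 -60 0 0 0 0.6;0 0 -100 0 0 0 0.6;0 0 -140 0 0 0 0.6;0 0 -180 0 0 0 0.6;0 0 -200 0 0 0 0.6;0 0 -200 0 0 0 0.6;0 0 -200 0 0 0 0.6'; python3 pm.py; python3 ptr.py
python3 - <<'E'
from h import *
c=snap('wrist','w6.png')
E
```

```text
clock: 16.97
eef_pos: [585.4, -114.6, 65.6]
tool_rot: [-0.084, 0.996, -0.002, 0.002]
wrist_force: [-0.5, -3.4, 6.1]
finger_gap: 13.8
grip_force: 41.1
red 144 [ 95.3 -47.5] [ 88.1 -55.2] [105.7 -41.2]
yel 163 [ 72.6 -48.5] [ 60.2 -52.2] [ 85.5 -44.6]
clock: 18.02
eef_pos: [584.2, -113.1, 264.9]
tool_rot: [-0.085, 0.996, -0.001, 0.002]
wrist_force: [-0.4, 0.1, -0.3]
finger_gap: 51.2
grip_force: 0.0
red 117 [100.5 -48.7] [ 88.1 -55.1] [111.4 -41.1]
yel 61 [ 74.3 -49.2] [ 63.9 -53. ] [ 83.9 -45.3]
top mark 109 [ 53.3 -56.3] [ 27.7 -88.7] [109.3 -27.2]
top ptr 12 [ 70.  -48.6] [ 60.4 -51.5] [ 82.5 -45.6]
side mark 34 [ 91.2 -48.3] [ 70.5 -55.1] [110.3 -41.6]
side ptr 16 [ 72.7 -49.7] [ 62.  -54.9] [ 83.3 -44.8]
```

View pics/w6.png

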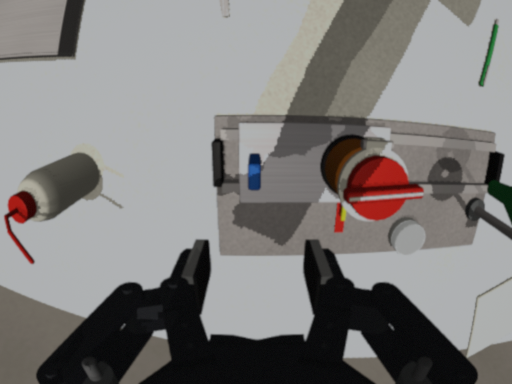

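The pointer sits at the middle of the mark (343,215) and the wing runs about along the rails, from (348,197) to (424,191). I'll check its angle numerically.

```bash
cat >> pm.py <<'E'
for z,a,b in((160,(348,197.5),(424,192)),):
    A=fz(*a,z);B=fz(*b,z);print(st(A).round(1),st(B).round(1),np.linalg.norm(A-B))
b=c['img'][175:215,340:430].astype(int);w=(b.min(2)>110)
ys,xs=np.where(w);P=np.array([st(fz(x+340,y+175,160)) for x,y in zip(xs,ys)]);P=P[(abs(P[:,0])<8)&(abs(P[:,1]+49)<42)];print(len(P),np.polyfit(P[:,1],P[:,0],1))
E
python3 pm.py
```

```text
red 111 [101.  -48.6] [ 88.7 -55.1] [112.  -41.3]
yel 62 [ 75.2 -49.4] [ 64.5 -53.2] [ 84.4 -45.4]
[  3.1 -88.7] [-2.1 -8.4] 80.45226665163793
298 [-0.0482209   0.28006328]
```

```bash
python3 -c "
from plant import hand_in;print(hand_in())"
```

```text
the job is handed in; nothing more can be done
None
```

I've handed the job in at about 18 s: the carriage pointer is within about 1 mm of the middle of the red mark, the lid is flat on the mouth, and the cap is turned clockwise to its stop. After tightening I re-gripped the carriage to trim off about 2.5 mm of drift. I saw no contact with anything else, but did not re-measure the other items.

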